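# Set out the radio operating position

## Task

Set out the operating position: put the loudspeaker centred on top of the compact radio set and the desk clock centred on top of the loudspeaker, both squared up with the set. Stand the handheld radio beside the set, on the side towards the log board, level with the set's middle and squared with it, leaving a gap of about 4 cm to the set; lay the Morse key to the right of the log board (as seen from the robot's side), level with the board's middle and squared with it, also about 4 cm clear. Do not push aside the small coaxial adapter and the fuse box that stand among them.

Things in the scene. Friction and masses are not known exactly. Their poses are not given: they have to be found in the camera images.
- radio: Compact radio set, the fixed flat dark steel box with a tuning knob and small display on its front: 130 deep (x), 150 wide (y), flat top 50 mm above the table; knob sticks out 10 mm in front. It does not move. Origin at the centre of its underside. Its front faces its own -x, towards the robot's side (turned up to 26 degrees at the start); its own y points to the left seen from the robot, z up.
- logboard: Log board, a fixed wooden clipboard with a paper sheet, 180 deep (x), 140 wide (y), 6 mm thick, metal clip (top at 11 mm) at its far edge. It does not move. It lies to the left or to the right of the radio set. Origin at the centre of its underside; x points away from the robot, y to the left seen from the robot, z up.
- speaker_mid (a point): Loudspeaker, a grey box 56 deep (x), 66 wide (y), 70 mm high with a slatted grille on its front, about 0.4 kg, standing on the table. Point at its centre, 35 mm above its underside. Easily gripped across its 56 mm depth. Its front faces its own -x, towards the robot's side (turned up to 26 degrees at the start); its own y points to the left seen from the robot, z up.
- clock_mid (a point): Desk clock, a white box 36 deep (x), 64 wide (y), 46 mm high with a round dial on its front, about 0.15 kg. Point at its centre, 23 mm above its underside. Gripped across its 36 mm depth. Its front faces its own -x, towards the robot's side (turned up to 26 degrees at the start); its own y points to the left seen from the robot, z up.
- handheld_mid (a point): Upright handheld radio: black box 36 deep (x), 60 wide (y), 85 mm high, with a 12 mm thick stub antenna (at y = +18 mm) up to 105 mm, about 0.22 kg. Point on its vertical centre line 52.5 mm above its underside. Gripped across its 36 mm depth, at or a little above this point (antenna clear of the gripper). Its front faces its own -x, towards the robot's side (turned up to 26 degrees at the start); its own y points to the left seen from the robot, z up.
- key_mid (a point): Morse key: dark wooden base 90 long (x), 50 wide (y), 20 mm high, with a brass lever along x and a round black knob at the front end, 44 mm high in all, about 0.35 kg. Point at the base's centre in plan, 22 mm above its underside. Gripped across the 50 mm width of the base, fingertips close to the table. Its front faces its own -x, towards the robot's side (turned up to 26 degrees at the start); its own y points to the left seen from the robot, z up.
- adapter: Bystander, leave it alone: small steel and brass coaxial adapter, an upright cylinder 22 in diameter, 22 mm high. Origin at the centre of its underside.
- fusebox: Bystander, leave it alone: small clear plastic fuse box, 40 x 26 mm, 18 mm high. Origin at the centre of its underside.
Not all that is in view belongs to the job. What is shaped like the part that bears key_mid but blue or red is not meant.

How it is judged:
By the outcome, as a careful person would: the job done as asked, in the order asked, and still so for the second after the job is handed in, with the robot touching nothing.
It also fails if it takes over 106 s, if anything falls off the work surface, if the arm or the gripper's body presses on something with over 40 N, if the wrist force passes 120 N, or if a joint passes its speed limit or range.

## Robot

A 6-joint arm with a two-finger parallel gripper is mounted at the origin on the work surface. World frame = base frame: x ahead of the robot, y to its left, z up, the work surface at z = 0. Lengths are in m, angles in rad, forces in N, time in s.
With the tool pointing down it reaches from about 0.275 to 0.725 m from the base axis. Payload 15.9 kg.
Tool frame: the origin (TCP) lies at the very end of the fingers, on their centre line; the grasp point (between the pads) lies 19 mm behind it (robot.grip_point_offset is the z of the grasp point in the tool frame, in m); z points along the fingers, y is the line along which they close (so a half turn about z gives the same grasp; the last joint's range is limited). The gripper opens to 85 mm and grips with 20 to 120 N. Pads are 22 mm wide; open, the fingers measure 114 mm over their backs; the gripper's body (76 mm by 85 mm) begins 54 mm behind the grasp point. The pads swing forward as they close: fully open they stand 13 mm farther back than shut.
Start: joints at [1.173, 0.213, -0.034, 1.323, 0, 1.571], TCP at [0.194, 0.461, 0.231] pointing down, gripper open.
Joint ranges: [-2.98, 2.98], [-0.74, 1.72], [-1.14, 1.35], [-2.1, 2.04], [-1.57, 1.44], [-3.14, 3.14]. Speed limits (rad/s): [1.89, 1.89, 2.39, 2.57, 3.14, 3.14].

## Interface

Orientations are given as a unit quaternion [w, x, y, z].
In Python, from station import status, snapshot, camera_info, robot gives the robot as it stands.
- The arm moves only by the shell command python3 -m jog 'ROWS'. ROWS is JSON, a list of rows, each a list of 3 entries, a list of its own where there are three numbers: the finger opening in m, from 0 to 0.0854, then the shift along the world's x, y, z in m, then the turn about the world's z in rad. A call has 1 to 10 rows; each row is the pose to reach, as a shift and turn from the pose commanded when the call began; what a row does not reach only later rows make up. A row lasts 1/12 s, in which the tool goes at most 41.7 mm and 7.16 degrees, less where a joint would pass 70% of its speed; a pose out of reach is approached as far as the arm can. A call with a gripper value outside its range is refused whole. The fingers move at their own pace and stop on an object; the grip force is fixed at half the most. Time passes only in rows, so rows that repeat a pose let the fingers close. It gives the time, the measured TCP pose, the force, the opening and the grip force at its end, in the units of the state.
- status.get_state(): the state, without advancing time (a new reading comes with each control period).
- snapshot(name): name is "side" or "top" or "wrist"; returns the picture (420x560x3 uint8, blue, green, red); there is no depth.
- camera_info(name): a dict with "camera_matrix" (3x3 intrinsics, pixels), "R" (3x3) and "t" (3): a world point X has camera coordinates R X + t; the wrist camera has in their place "hand_eye" (4x4, takes a point from camera to tool coordinates, whose origin is the TCP and whose axes are the flange's). Camera axes: x right, y down, z forward; pixel columns grow to the right and rows downward; lengths in m; the calibration is good to about 2 mm. A picture is of the moment at which its call begins: read the wrist's pose just before it. camera_info takes no time and is no camera call.
- robot.sign_off(): hands the job in; it is judged then, once.
The state is a dict: "clock": time; "joints": joint angles; "dq": joint speeds; "joint_efforts": joint torques, N m; "ee_pos": TCP position; "tcp_rot": TCP orientation; "contact_force": force on the tool from outside, world axes, zero at the start; "wrist_torque": the same for the moment, N m; "width": finger opening in m; "grip_force": force on a finger pad.
Only numpy, scipy, OpenCV 4.12 (cv2) and the standard library are available. Lean on these libraries where they do the work, as an engineer would, in place of code of your own. Each camera call takes 0.05 s, during which the arm holds its last target. There are 200 camera calls.

## Working session

There is one attempt and no reset: what is moved stays moved. The work goes in short steps, Python scripts to look and compute and a shell command to move; the robot and the scene stay as the last step left them, time stands still between calls to the robot, and variables do not carry over. Pictures are saved under pics/ and viewed, at most 14 in all, crops included, and the job is handed in when it is done.

```bash
mkdir -p pics; ls; python3 - <<'E'
from station import status, snapshot, camera_info, robot
import cv2, numpy as np
for n in("top","side"):
    im=snapshot(n); cv2.imwrite(f"pics/{n}0.png",im)
    c=camera_info(n); print(n,np.round(c["camera_matrix"],1).tolist(),np.round(c["R"],4).tolist(),np.round(c["t"],4).tolist())
c=camera_info("wrist");print(c)
s=status.get_state();print(s)
print(robot.grip_point_offset)
E
```

```text
pics
top [[447.7, 0.0, 292.1], [0.0, 447.7, 207.0], [0.0, 0.0, 1.0]] [[0.0124, -0.9999, -0.0078], [-0.9828, -0.0108, -0.1841], [0.184, 0.0099, -0.9829]] [0.0373, 0.3914, 0.968]
side [[427.5, 0.0, 278.4], [0.0, 427.5, 213.3], [0.0, 0.0, 1.0]] [[0.905, -0.4251, -0.0155], [-0.2844, -0.5775, -0.7653], [0.3164, 0.697, -0.6435]] [-0.3439, 0.1882, 1.045]
{'camera_matrix': array([[364.45030354,   0.        , 277.14681608],
       [  0.        , 364.45030354, 210.2652474 ],
       [  0.        ,   0.        ,   1.        ]]), 'hand_eye': array([[-1.07870322e-03, -9.62318845e-01, -2.71921453e-01,
         6.76929353e-02],
       [ 9.99999367e-01, -9.50677447e-04, -6.02555296e-04,
        -2.34071816e-04],
       [ 3.21340724e-04, -2.71921931e-01,  9.62319261e-01,
        -1.42511632e-01],
       [ 0.00000000e+00,  0.00000000e+00,  0.00000000e+00,
         1.00000000e+00]])}
{'clock': 0.1, 'joints': array([ 1.17296971e+00,  2.13288922e-01, -3.49816930e-02,  1.32348383e+00,
       -2.28406793e-06,  1.57078060e+00]), 'dq': array([-0.00087452, -0.00045437,  0.00161355,  0.00053429,  0.00039311,
       -0.00172494]), 'joint_efforts': array([ 1.09479857e-03, -6.87248969e+01,  4.87806451e+01,  1.21595597e-02,
        1.02295105e-04, -2.84453898e-05]), 'ee_pos': array([0.19359396, 0.46067982, 0.23088046]), 'tcp_rot': array([-9.35487237e-05,  1.97596453e-01,  9.80283333e-01, -4.69840179e-04]), 'contact_force': array([-0.59426587, -0.83199006,  0.22157267]), 'wrist_torque': array([-0.04027887, -0.05764423,  0.04278258]), 'grip_force': 0.0, 'width': 0.08538776333282061}
-0.0187
```

View pics/top0.png

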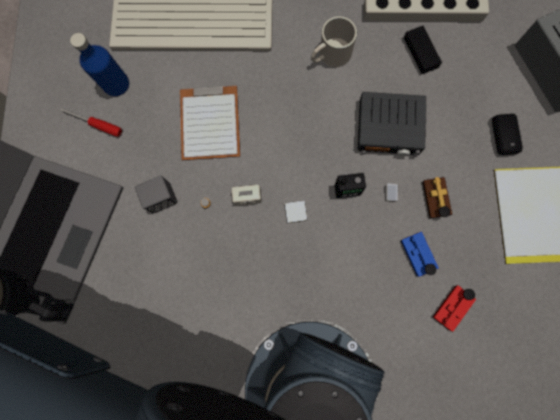

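View pics/side0.png

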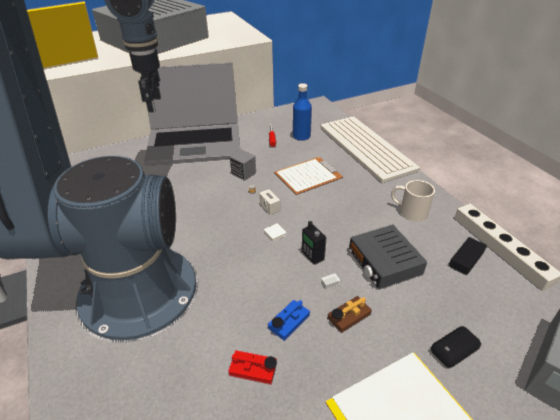

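```bash
python3 - <<'E'
import cv2
t=cv2.imread("pics/top0.png")
def crop(x0,y0,x1,y1,s,n):
    c=cv2.resize(t[y0:y1,x0:x1],None,fx=s,fy=s,interpolation=cv2.INTER_CUBIC)
    c=cv2.convertScaleAbs(c,alpha=1.6,beta=15)
    for x in range(x0,x1,10): cv2.line(c,((x-x0)*s,0),((x-x0)*s,5 if x%50 else 14),(0,255,255),1)
    for y in range(y0,y1,10): cv2.line(c,(0,(y-y0)*s),(5 if y%50 else 14,(y-y0)*s),(0,255,255),1)
    cv2.imwrite("pics/"+n,c)
crop(130,80,270,220,4,"tl.png"); crop(330,85,460,225,4,"tr.png")
E
```

```text
(no output)
```

View pics/tl.png

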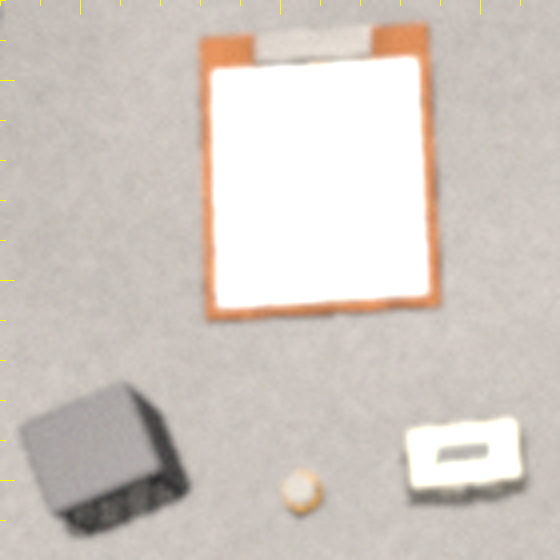

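View pics/tr.png

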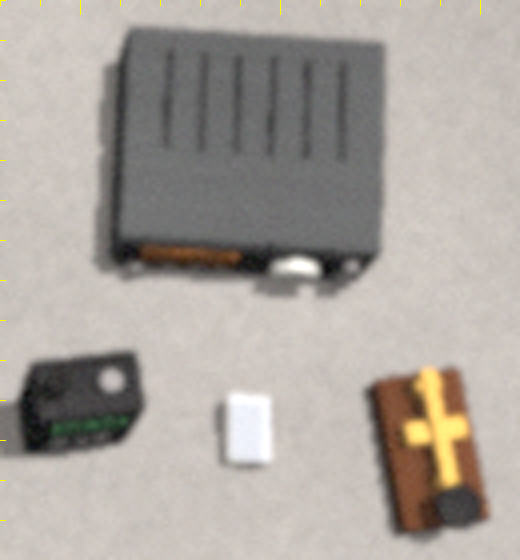

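```bash
cat > h.py <<'E'
import numpy as np, cv2
from scipy.optimize import least_squares
from station import camera_info
def cam(n):
    c=camera_info(n); return np.array(c["camera_matrix"]),np.array(c["R"]),np.array(c["t"])
def proj(C,P):
    K,R,t=C; q=(np.atleast_2d(P)@R.T+t)@K.T; return q[:,:2]/q[:,2:]
def back(C,uv,z):
    K,R,t=C; d=R.T@np.linalg.solve(K,[uv[0],uv[1],1]); o=-R.T@t; return o+d*(z-o[2])/d[2]
def wcam():
    from station import status
    from scipy.spatial.transform import Rotation as Ro
    s=status.get_state(); q=s["tcp_rot"]; T=np.eye(4); T[:3,:3]=Ro.from_quat([q[1],q[2],q[3],q[0]]).as_matrix(); T[:3,3]=s["ee_pos"]
    c=camera_info("wrist"); M=np.linalg.inv(T@c["hand_eye"]); return np.array(c["camera_matrix"]),M[:3,:3],M[:3,3]
def rect(d,w): # order: far-left, far-right, near-right, near-left
    return np.array([[d,w],[d,-w],[-d,-w],[-d,w]])/2
def fit(C,uvs,d,w,z,cx=0,order=None):
    L=rect(d,w)
    W=np.array([back(C,u,z)[:2] for u in uvs]); 
    e=W[0]-W[3]+W[1]-W[2]
    def pts(p):
        c,s=np.cos(p[2]),np.sin(p[2]); return L@np.array([[c,s],[-s,c]])+p[:2]
    r=least_squares(lambda p:(pts(p)-W).ravel(),[*W.mean(0),np.arctan2(e[1],e[0])])
    return r.x,np.abs(r.fun).max(),np.linalg.norm(W-np.roll(W,-1,0),axis=1)
E
cat > m.py <<'E'
from h import *
C=cam("top")
o=lambda P,x,y:[((a+.5)/4-.5+x,(b+.5)/4-.5+y) for a,b in P]
for n,P,off,d,w,z in [
 ("board",[(200,38),(428,25),(440,304),(208,320)],(130,80),.18,.14,.006),
 ("speaker",[(20,434),(125,383),(162,467),(58,516)],(130,80),.056,.066,.07),
 ("clock",[(406,430),(518,419),(523,480),(410,490)],(130,80),.036,.064,.046),
 ("radio",[(130,28),(384,42),(378,256),(120,240)],(330,85),.13,.15,.05),
 ("handheld",[(30,362),(136,352),(141,405),(25,415)],(330,85),.036,.06,.085),
 ("key",[(375,383),(460,370),(489,518),(402,532)],(330,85),.09,.05,.02)]:
    p,r,l=fit(C,o(P,*off),d,w,z); print(n,np.round(p,4),"deg",round(np.degrees(p[2]),1),"res",round(r,4),"sides",np.round(l,4))
print("adapter",back(C,o([(301,489)],130,80)[0],.022),"fuse",back(C,o([(248,428)],330,85)[0],.018))
E
python3 m.py
```

```text
board [0.6021 0.2434 0.0785] deg 4.5 res 0.0016 sides [0.1392 0.1773 0.1374 0.1789]
speaker [0.4146 0.3472 0.4764] deg 27.3 res 0.003 sides [0.063  0.0525 0.0615 0.0515]
clock [0.4192 0.1459 0.1056] deg 6.0 res 0.0008 sides [0.0631 0.0351 0.0632 0.0344]
radio [ 0.5946 -0.1868 -0.0577] deg -3.3 res 0.0025 sides [0.1469 0.1296 0.1459 0.1289]
handheld [ 0.4414 -0.0836  0.0769] deg 4.4 res 0.004 sides [0.0576 0.0295 0.0626 0.0295]
key [ 0.4205 -0.2899  0.144 ] deg 8.3 res 0.002 sides [0.0498 0.0872 0.0503 0.0875]
adapter [0.40338941 0.2413719  0.022     ] fuse [ 0.43283387 -0.18616293  0.018     ]
```

```bash
python3 -m jog '[[0.0854,[0.221,-0.1135,0.0],-0.71],[0.0854,[0.221,-0.1135,0.0],-0.71],[0.0854,[0.221,-0.1135,0.0],-0.71],[0.0854,[0.221,-0.1135,0.0],-0.71],[0.0854,[0.221,-0.1135,0.0],-0.71],[0.0854,[0.221,-0.1135,0.0],-0.71],[0.0854,[0.221,-0.1135,0.0],-0.71],[0.0854,[0.221,-0.1135,0.0],-0.71],[0.0854,[0.221,-0.1135,0.0],-0.71],[0.0854,[0.221,-0.1135,0.0],-0.71]]'
cat > look.py <<'E'
import sys; from h import *; from station import snapshot,status
C=wcam(); im=snapshot("wrist"); n=sys.argv[1]; np.save(f"pics/{n}.npy",np.hstack([C[0],C[1],C[2][:,None]]))
im=cv2.resize(im,None,fx=1.42,fy=1.42,interpolation=cv2.INTER_CUBIC)
im=cv2.convertScaleAbs(im,alpha=1.4,beta=10); cv2.imwrite(f"pics/{n}.png",im)
s=status.get_state(); q=s["tcp_rot"]; print(s["ee_pos"], "yaw_y deg", np.degrees(np.arctan2(*(2*q[2]*np.array([q[2],q[1]])-[1,0])))) 
E
python3 look.py w1
```

```text
clock: 0.93
ee_pos: [0.4138, 0.3479, 0.2312]
tcp_rot: [-0.0, 0.525, 0.851, -0.0]
contact_force: [-0.0, -0.6, 0.0]
width: 0.0852
grip_force: 0.0
[0.41369032 0.34805894 0.23132345] yaw_y deg 26.649633504875656
```

View pics/w1.png

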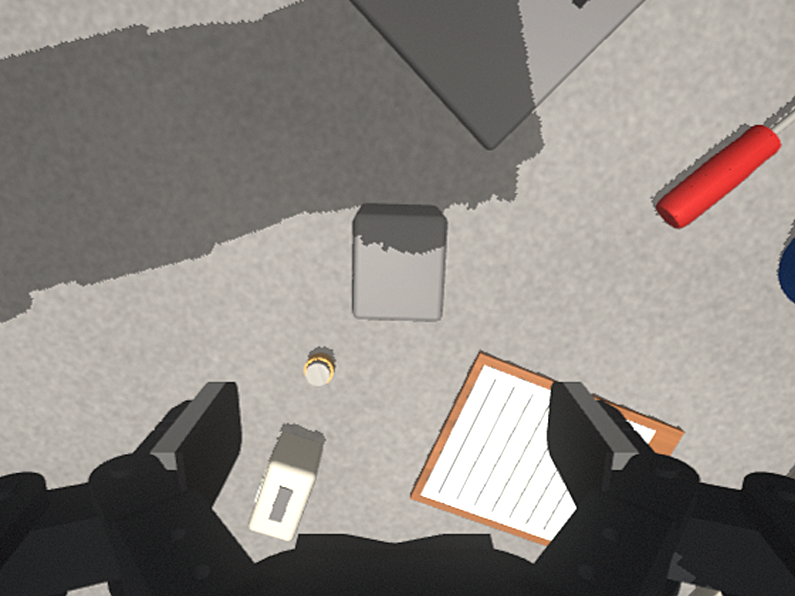

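```bash
cat > wf.py <<'E'
from h import *
def load(n):
    a=np.load(f"pics/{n}.npy"); return a[:,:3],a[:,3:6],a[:,6]
def wfit(n,P,d,w,z):
    P=[((a+.5)/1.42-.5,(b+.5)/1.42-.5) for a,b in P]
    p,r,l=fit(load(n),P,d,w,z); print(n,np.round(p,4),"deg",round(np.degrees(p[2]),2),"res",round(r,4),np.round(l,4)); return p
E
python3 - <<'E'
from wf import *
wfit("w1",[(447,215),(443,320),(354,318),(353,217)],.056,.066,.07)
wfit("w1",[(319,470),(292,541),(249,528),(287,463)],.036,.064,.046)
E
```

```text
w1 [0.4168 0.3501 0.4571] deg 26.19 res 0.0019 [0.0644 0.0549 0.0619 0.0549]
w1 [0.4239 0.151  0.0538] deg 3.08 res 0.0072 [0.0659 0.0338 0.0643 0.0236]
```

```bash
python3 -m jog '[[0.0854,[0.002,0.0015,-0.03],-0.007],[0.0854,[0.002,0.0015,-0.07],-0.007],[0.0854,[0.002,0.0015,-0.11],-0.007],[0.0854,[0.002,0.0015,-0.15],-0.007],[0.0854,[0.002,0.0015,-0.18],-0.007],[0.0854,[0.002,0.0015,-0.2],-0.007],[0.0854,[0.002,0.0015,-0.207],-0.007],[0.0854,[0.002,0.0015,-0.207],-0.007]]' && python3 -m jog '[[0.05,[0,0,0],0],[0.05,[0,0,0],0],[0.05,[0,0,0],0],[0.05,[0,0,0],0],[0.05,[0,0,0],0],[0.05,[0,0,0],0],[0.05,[0,0,0],0],[0.05,[0,0,0],0],[0.05,[0,0,0],0]]'
```

```text
clock: 1.65
ee_pos: [0.4152, 0.3488, 0.0232]
tcp_rot: [-0.0, 0.528, 0.849, -0.001]
contact_force: [-0.8, -0.5, 0.1]
width: 0.0851
grip_force: 0.0
clock: 2.4
ee_pos: [0.4174, 0.3499, 0.0262]
tcp_rot: [0.0, 0.529, 0.849, 0.001]
contact_force: [-3.5, 1.1, 10.3]
width: 0.0552
grip_force: 64.2
```

```bash
python3 -m jog '[[0.05,[0,0,0.01],0],[0.05,[0,0,0.03],0],[0.05,[0,0,0.06],0],[0.05,[0,0,0.1],0],[0.05,[0,0,0.14],0],[0.05,[0,0,0.175],0],[0.05,[0.005,-0.015,0.175],-0.03],[0.05,[0.015,-0.045,0.175],-0.08],[0.05,[0.025,-0.08,0.175],-0.15]]' && python3 -m jog '[[0.05,[0.012,-0.036,0],-0.05],[0.05,[0.024,-0.072,0],-0.1],[0.05,[0.036,-0.108,0],-0.15],[0.05,[0.048,-0.144,0],-0.2],[0.05,[0.06,-0.18,0],-0.25],[0.05,[0.072,-0.216,0],-0.3],[0.05,[0.084,-0.252,0],-0.365],[0.05,[0.096,-0.288,0],-0.365],[0.05,[0.108,-0.324,0],-0.365],[0.05,[0.12,-0.36,0],-0.365]]' && python3 -m jog '[[0.05,[0.011,-0.035,0],0],[0.05,[0.022,-0.065,0],0],[0.05,[0.033,-0.086,0],0],[0.05,[0.033,-0.096,0],0],[0.05,[0.033,-0.096,0],0],[0.05,[0.033,-0.096,0],0],[0.05,[0.033,-0.096,0],0],[0.05,[0.033,-0.096,0],0]]' && python3 look.py w2
```

```text
clock: 3.15
ee_pos: [0.442, 0.2692, 0.201]
tcp_rot: [0.0, 0.591, 0.807, 0.001]
contact_force: [1.5, -0.9, -5.6]
width: 0.0558
grip_force: 65.3
clock: 3.98
ee_pos: [0.5618, -0.0931, 0.2007]
tcp_rot: [0.001, 0.728, 0.686, 0.0]
contact_force: [0.5, 0.1, -4.2]
width: 0.0551
grip_force: 65.0
clock: 4.65
ee_pos: [0.5945, -0.1859, 0.1999]
tcp_rot: [0.0, 0.727, 0.686, 0.0]
contact_force: [-0.6, -0.3, -4.2]
width: 0.0554
grip_force: 65.7
[ 0.59456332 -0.18597389  0.19981743] yaw_y deg -3.3098263749798464
```

View pics/w2.png

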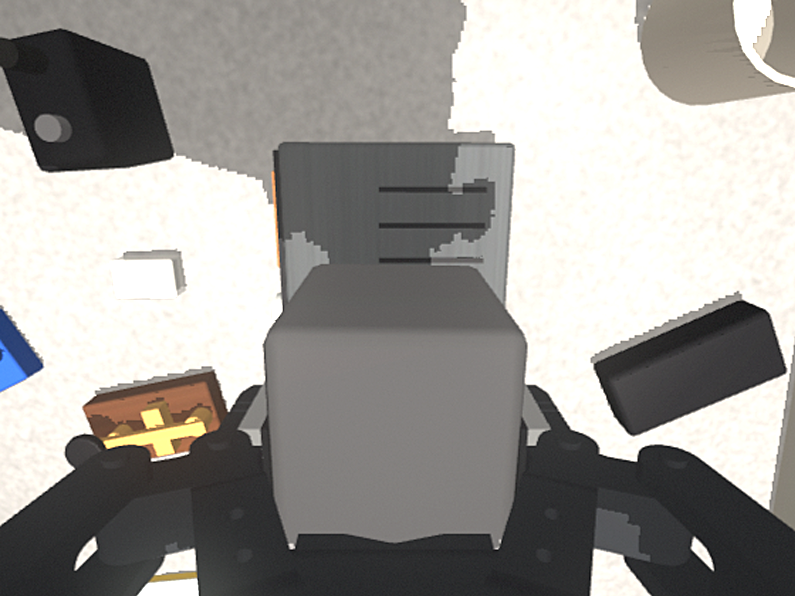

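```bash
python3 - <<'E'
from wf import *
C=load("w2")
f=lambda P,z:back(C,[(v+.5)/1.42-.5 for v in P],z)
FL,NL,NR,FR=[f(P,.05) for P in [(514,143),(279,144),(283,300),(507,300)]]
print(FL,NL,NR,FR)
u=FL-NL; print("len",np.linalg.norm(u),"yaw",np.degrees(np.arctan2(u[1],u[0])), "edge yaws",[np.degrees(np.arctan2(*(d[[1,0]])))-90 for d in (FL-FR,NL-NR)])
u/=np.linalg.norm(u); v=np.array([-u[1],u[0],0]); print("centre",(FL+NL)/2-v*.075)
a,b=f((313,266),.174),f((476,266),.174); print("spk bottom-left edge",a,b,"centre",(a+b)/2-v*.033, np.degrees(np.arctan2(*(b-a)[[1,0]])))
a,b=f((270,335),.244),f((523,335),.244); print("spk top-left edge",a,b,"centre",(a+b)/2-v*.033)
E
```

```text
[ 0.66477544 -0.11677892  0.05      ] [ 0.53776393 -0.10980498  0.05      ] [ 0.52963262 -0.19733892  0.05      ] [ 0.66105503 -0.20506845  0.05      ]
len 0.12720282832464758 yaw -3.142835949839168 edge yaws [np.float64(-2.4129461541822224), np.float64(-5.307160650050619)]
centre [ 0.59715779 -0.18817915  0.05      ]
spk bottom-left edge [ 0.57068594 -0.15245387  0.174     ] [ 0.62476017 -0.1556365   0.174     ] centre [ 0.59591382 -0.18699555  0.174     ] -3.3683605610321177
spk top-left edge [ 0.57265396 -0.15164398  0.244     ] [ 0.62359512 -0.15463775  0.244     ] centre [ 0.5963153  -0.18609123  0.244     ]
```

```bash
python3 -m jog '[[0.05,[0.001,-0.001,-0.03],0],[0.05,[0.001,-0.001,-0.06],0],[0.05,[0.001,-0.001,-0.09],0],[0.05,[0.001,-0.001,-0.105],0],[0.05,[0.001,-0.001,-0.115],0],[0.05,[0.001,-0.001,-0.119],0],[0.05,[0.001,-0.001,-0.121],0],[0.05,[0.001,-0.001,-0.121],0]]' ; python3 -m jog '[[0.05,[0,0,-0.001],0],[0.05,[0,0,-0.002],0],[0.05,[0,0,-0.002],0]]'
```

```text
clock: 5.37
ee_pos: [0.5962, -0.188, 0.0792]
tcp_rot: [0.001, 0.728, 0.686, 0.0]
contact_force: [0.3, -0.1, -3.2]
width: 0.0552
grip_force: 65.5
clock: 5.62
ee_pos: [0.596, -0.1882, 0.0769]
tcp_rot: [0.0, 0.728, 0.686, 0.0]
contact_force: [0.3, 0.4, -4.2]
width: 0.0554
grip_force: 65.5
```

```bash
python3 -m jog '[[0.05,[0,0,-0.001],0],[0.05,[0,0,-0.001],0],[0.05,[0,0,-0.002],0],[0.05,[0,0,-0.002],0]]'
```

```text
clock: 5.95
ee_pos: [0.596, -0.1883, 0.0762]
tcp_rot: [0.001, 0.728, 0.686, 0.0]
contact_force: [-9.4, 2.6, 18.6]
width: 0.0554
grip_force: 68.0
```

```bash
python3 -m jog '[[0.058,[0,0,0.0005],0],[0.062,[0,0,0.0005],0],[0.07,[0,0,0.0005],0],[0.08,[0,0,0.0005],0],[0.0854,[0,0,0.0005],0],[0.0854,[0,0,0.0005],0],[0.0854,[0,0,0.03],0],[0.0854,[0,0,0.06],0],[0.0854,[0,0,0.1],0],[0.0854,[0,0,0.14],0]]';  python3 -m jog '[[0.0854,[0,0.02,0.03],0],[0.0854,[0,0.02,0.03],0],[0.0854,[0,0.02,0.03],0]]'; python3 look.py w3
```

```text
clock: 6.78
ee_pos: [0.595, -0.1878, 0.2155]
tcp_rot: [-0.001, 0.728, 0.686, -0.0]
contact_force: [2.0, 0.1, 0.3]
width: 0.0856
grip_force: 0.0
clock: 7.03
ee_pos: [0.5967, -0.1676, 0.2461]
tcp_rot: [0.001, 0.727, 0.686, 0.001]
contact_force: [0.6, -0.6, -0.3]
width: 0.0852
grip_force: 0.0
[ 0.59593361 -0.16790602  0.2443259 ] yaw_y deg -3.3486308684949506
```

View pics/w3.png

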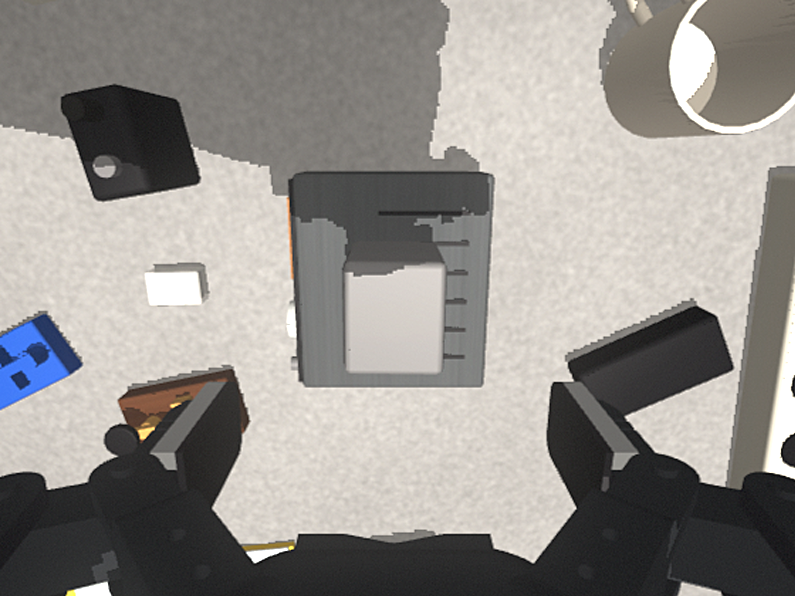

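```bash
python3 - <<'E'
from wf import *
r=wfit("w3",[(494,174),(483,386),(302,386),(292,174)],.13,.15,.05)
s=wfit("w3",[(446,264),(441,374),(346,372),(346,262)],.056,.066,.12)
C=load("w3")
f=lambda P,z:back(C,[(v+.5)/1.42-.5 for v in P],z)
# speaker left-face bottom edge z=.05
a,b=f((350,243),.05),f((440,243),.05); print(a,b,(a+b)/2-[-.033*0.058,.033,0])
E
```

```text
w3 [ 0.5965 -0.1865 -0.061 ] deg -3.5 res 0.0015 [0.1474 0.1293 0.1473 0.1286]
w3 [ 0.5975 -0.1874 -0.0808] deg -4.63 res 0.0017 [0.0632 0.0534 0.063  0.0529]
[ 0.57005757 -0.15546758  0.05      ] [ 0.62934554 -0.1590031   0.05      ] [ 0.60161556 -0.19023534  0.05      ]
```

```bash
python3 -m jog '[[0.0854,[-0.177,0.314,-0.03],0.163],[0.0854,[-0.177,0.314,-0.03],0.163],[0.0854,[-0.177,0.314,-0.03],0.163],[0.0854,[-0.177,0.314,-0.03],0.163],[0.0854,[-0.177,0.314,-0.03],0.163],[0.0854,[-0.177,0.314,-0.03],0.163],[0.0854,[-0.177,0.314,-0.03],0.163],[0.0854,[-0.177,0.314,-0.03],0.163],[0.0854,[-0.177,0.314,-0.03],0.163],[0.0854,[-0.177,0.314,-0.03],0.163]]';python3 -m jog '[[0.0854,[0,0,0],0],[0.0854,[0,0,0],0],[0.0854,[0,0,0],0]]'; python3 look.py w4
```

```text
clock: 7.92
ee_pos: [0.4156, 0.1487, 0.2127]
tcp_rot: [-0.001, 0.668, 0.744, -0.001]
contact_force: [0.0, -1.4, -0.2]
width: 0.0859
grip_force: 0.0
clock: 8.17
ee_pos: [0.419, 0.145, 0.2138]
tcp_rot: [-0.0, 0.67, 0.742, -0.0]
contact_force: [0.6, -0.0, 0.4]
width: 0.0854
grip_force: 0.0
[0.41908858 0.14493729 0.2139039 ] yaw_y deg 5.861502237881554
```

View pics/w4.png

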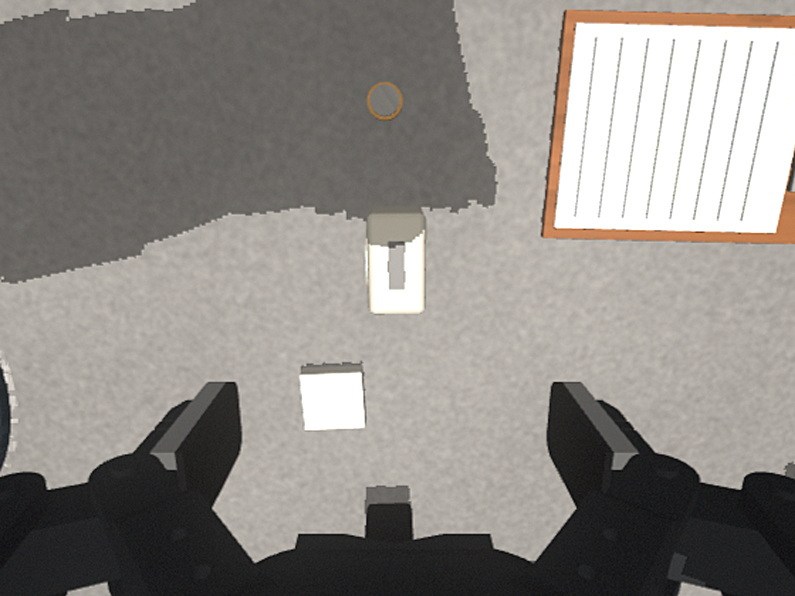

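```bash
python3 - <<'E'
from wf import *
wfit("w4",[(425,214),(425,314),(370,314),(368,214)],.036,.064,.046)
C=load("w4")
f=lambda P,z:back(C,[(v+.5)/1.42-.5 for v in P],z)
a,b=f((567,10),.006),f((542,237),.006); u=(a-b)/np.linalg.norm(a-b); v=np.array([u[1],-u[0],0]); print("board",a,b,np.linalg.norm(a-b),np.degrees(np.arctan2(v[1],v[0])),(a+b)/2+v*.09)
print("adapter",f((385,101),.022))
E
```

```text
w4 [0.4215 0.1468 0.1106] deg 6.33 res 0.0011 [0.0624 0.0346 0.0624 0.0339]
board [0.5088329  0.30609626 0.006     ] [0.51858109 0.16783911 0.006     ] 0.13860039357641032 4.033118763966964 [0.60348412 0.24329766 0.006     ]
adapter [0.40437475 0.24196641 0.022     ]
```

```bash
python3 -m jog '[[0.0854,[0.0015,0.0015,-0.04],0.007],[0.0854,[0.0015,0.0015,-0.08],0.007],[0.0854,[0.0015,0.0015,-0.12],0.007],[0.0854,[0.0015,0.0015,-0.15],0.007],[0.07,[0.0015,0.0015,-0.18],0.007],[0.07,[0.0015,0.0015,-0.195],0.007],[0.065,[0.0015,0.0015,-0.202],0.007],[0.065,[0.0015,0.0015,-0.202],0.007]]' && python3 -m jog '[[0.045,[0,0,0],0],[0.035,[0,0,0],0],[0.03,[0,0,0],0],[0.03,[0,0,0],0],[0.03,[0,0,0],0],[0.03,[0,0,0],0],[0.03,[0,0,0],0],[0.03,[0,0,0],0]]'
```

```text
clock: 8.88
ee_pos: [0.4196, 0.1465, 0.0111]
tcp_rot: [-0.001, 0.667, 0.745, -0.001]
contact_force: [-0.6, -0.3, -0.5]
width: 0.0648
grip_force: 0.0
clock: 9.55
ee_pos: [0.4213, 0.1476, 0.0137]
tcp_rot: [0.001, 0.667, 0.745, 0.001]
contact_force: [-0.1, -2.1, 6.9]
width: 0.0351
grip_force: 60.6
```

```bash
python3 -m jog '[[0.03,[0,0,0.01],0],[0.03,[0,0,0.04],0],[0.03,[0,0,0.08],0],[0.03,[0,0,0.12],0],[0.03,[0,0,0.16],0],[0.03,[0,0,0.19],0],[0.03,[0.015,-0.03,0.19],-0.05],[0.03,[0.033,-0.063,0.19],-0.1],[0.03,[0.051,-0.097,0.19],-0.17]]' && python3 -m jog '[[0.03,[0.017,-0.033,0],0],[0.03,[0.035,-0.066,0],0],[0.03,[0.052,-0.1,0],0],[0.03,[0.07,-0.133,0],0],[0.03,[0.087,-0.166,0],0],[0.03,[0.105,-0.2,0],0],[0.03,[0.115,-0.22,0],0],[0.03,[0.1245,-0.237,0],0],[0.03,[0.1245,-0.237,0],0],[0.03,[0.1245,-0.237,0],0]]' && python3 look.py w5
```

```text
clock: 10.3
ee_pos: [0.4721, 0.0497, 0.2042]
tcp_rot: [0.001, 0.728, 0.686, 0.001]
contact_force: [0.6, 1.5, -1.8]
width: 0.035
grip_force: 60.5
clock: 11.13
ee_pos: [0.5959, -0.1875, 0.2027]
tcp_rot: [0.0, 0.728, 0.685, 0.0]
contact_force: [0.3, 1.1, -1.8]
width: 0.035
grip_force: 60.5
[ 0.59565626 -0.18663519  0.2028471 ] yaw_y deg -3.4091670200716826
```

View pics/w5.png

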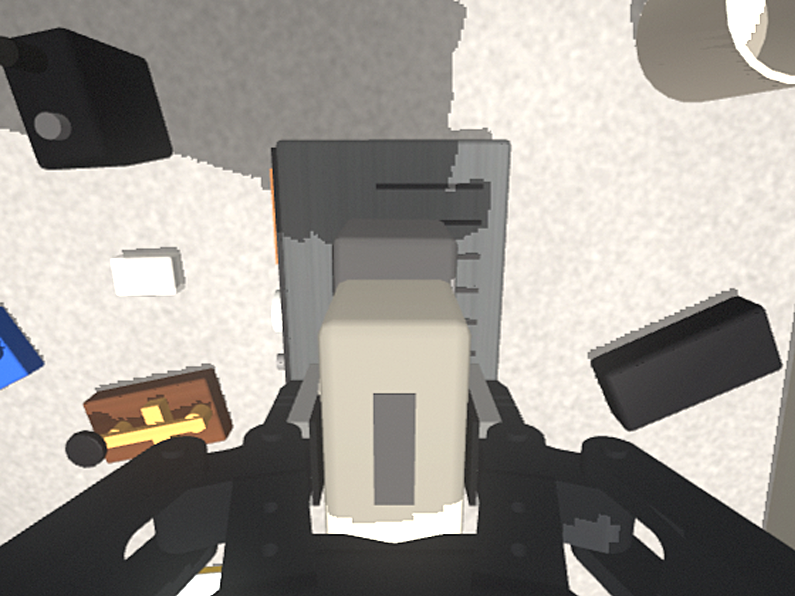

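```bash
python3 - <<'E'
from wf import *
C=load("w5")
f=lambda P,z:back(C,[(v+.5)/1.42-.5 for v in P],z)
v=np.array([.06,.998,0])
for n,p,q,z,h in (("radio",(511,141),(275,142),.05,.075),("spk",(335,236),(457,236),.12,.033),("clkb",(334,282),(451,282),.189,.032),("clkt",(323,325),(467,325),.235,.032)):
    a,b=f(p,z),f(q,z); d=abs(b-a)*np.sign(b-a)*np.sign((b-a)[0]); print(n,(a+b)/2-v*h,np.linalg.norm(d),np.degrees(np.arctan2(d[1],d[0])))
E
```

```text
radio [ 0.59651964 -0.1885019   0.05      ] 0.1288184784517877 -3.290447390059196
spk [ 0.59797716 -0.18744401  0.12      ] 0.05334404185330405 -3.517880609241564
clkb [ 0.59648501 -0.1898965   0.189     ] 0.03636919438365513 -3.515317187043834
clkt [ 0.59726849 -0.18843504  0.235     ] 0.03233381345541012 -3.5128023414515
```

```bash
python3 -m jog '[[0.03,[0.001,0.0012,-0.03],0],[0.03,[0.001,0.0012,-0.05],0],[0.03,[0.001,0.0012,-0.06],0],[0.03,[0.001,0.0012,-0.065],0],[0.03,[0.001,0.0012,-0.067],0],[0.03,[0.001,0.0012,-0.067],0]]'; python3 -m jog '[[0.03,[0,0,-0.001],0],[0.03,[0,0,-0.001],0],[0.03,[0,0,-0.002],0],[0.03,[0,0,-0.002],0]]'
```

```text
clock: 11.68
ee_pos: [0.5969, -0.1851, 0.1361]
tcp_rot: [0.0, 0.728, 0.686, 0.0]
contact_force: [1.0, 0.3, -1.3]
width: 0.0353
grip_force: 60.5
clock: 12.02
ee_pos: [0.597, -0.1855, 0.1337]
tcp_rot: [0.0, 0.728, 0.686, 0.0]
contact_force: [0.5, -0.3, 0.1]
width: 0.0357
grip_force: 60.8
```

```bash
python3 -m jog '[[0.03,[0,0,-0.001],0],[0.03,[0,0,-0.001],0]]'; python3 -m jog '[[0.038,[0,0,0],0],[0.042,[0,0,0],0],[0.05,[0,0,0],0],[0.06,[0,0,0],0],[0.0854,[0,0,0],0],[0.0854,[0,0,0],0],[0.0854,[0,0,0.03],0],[0.0854,[0,0,0.06],0],[0.0854,[0,0,0.1],0]]';  python3 -m jog '[[0.0854,[-0.02,0.03,0.0],0],[0.0854,[-0.04,0.06,0.0],0],[0.0854,[-0.04,0.06,0.0],0],[0.0854,[-0.04,0.06,0.0],0]]'; python3 look.py w6
```

```text
clock: 12.18
ee_pos: [0.597, -0.1855, 0.1337]
tcp_rot: [0.001, 0.728, 0.686, 0.0]
contact_force: [-4.9, 2.4, 13.2]
width: 0.0354
grip_force: 62.3
clock: 12.93
ee_pos: [0.5956, -0.185, 0.2317]
tcp_rot: [-0.001, 0.728, 0.686, -0.001]
contact_force: [0.5, -0.7, 0.7]
width: 0.0856
grip_force: 0.0
clock: 13.27
ee_pos: [0.556, -0.1242, 0.2328]
tcp_rot: [0.0, 0.727, 0.687, 0.0]
contact_force: [0.1, -1.4, 0.2]
width: 0.0854
grip_force: 0.0
[ 0.55660314 -0.12503763  0.23256583] yaw_y deg -3.3310239370682817
```

View pics/w6.png

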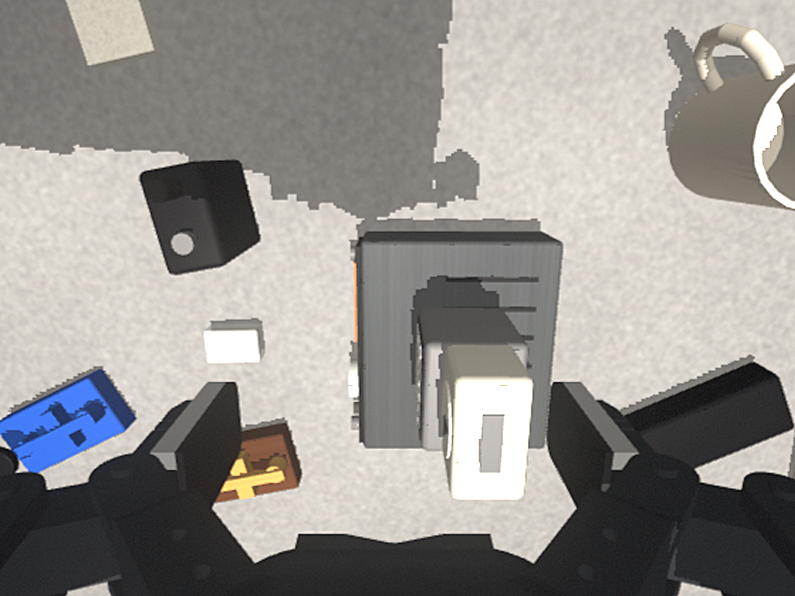

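```bash
python3 - <<'E'
from wf import *
wfit("w6",[(531,377),(524,498),(453,497),(447,378)],.036,.064,.166)
wfit("w6",[(561,240),(546,448),(365,448),(358,240)],.13,.15,.05)
wfit("w6",[(193,164),(222,267),(171,273),(141,172)],.036,.06,.085)
C=load("w6");print("fuse",back(C,[(231+.5)/1.42-.5,(344.5)/1.42-.5],.018))
E
```

```text
w6 [ 0.5969 -0.1843 -0.0234] deg -1.34 res 0.002 [0.062  0.0335 0.0611 0.0369]
w6 [ 0.5962 -0.1863 -0.0494] deg -2.83 res 0.0013 [0.149  0.1288 0.1491 0.1285]
w6 [ 0.4407 -0.0857  0.1079] deg 6.18 res 0.0036 [0.0581 0.0299 0.0573 0.0291]
fuse [ 0.43343193 -0.18464286  0.018     ]
```

```bash
python3 -m jog '[[0.0854,[-0.1155,0.0405,0],0.154],[0.0854,[-0.1155,0.0405,0],0.154],[0.0854,[-0.1155,0.0405,0],0.154],[0.0854,[-0.1155,0.0405,0],0.154],[0.0854,[-0.1155,0.0405,0],0.154],[0.0854,[-0.1155,0.0405,-0.04],0.154],[0.0854,[-0.1155,0.0405,-0.08],0.154],[0.0854,[-0.1155,0.0405,-0.1],0.154],[0.0854,[-0.1155,0.0405,-0.1],0.154]]' && python3 -m jog '[[0.0854,[0,0,-0.03],0],[0.0854,[0,0,-0.06],0],[0.0854,[0,0,-0.08],0],[0.07,[0,0,-0.092],0],[0.07,[0,0,-0.092],0],[0.07,[0,0,-0.092],0]]'
```

```text
clock: 14.07
ee_pos: [0.4399, -0.0851, 0.1284]
tcp_rot: [-0.003, 0.673, 0.74, -0.002]
contact_force: [-0.8, 0.8, -0.6]
width: 0.085
grip_force: 0.0
clock: 14.57
ee_pos: [0.4425, -0.0854, 0.0412]
tcp_rot: [0.0, 0.673, 0.74, 0.0]
contact_force: [0.6, -0.4, 1.3]
width: 0.0696
grip_force: 0.0
```

```bash
python3 -m jog '[[0.045,[0,0,0],0],[0.04,[0,0,0],0],[0.03,[0,0,0],0],[0.03,[0,0,0],0],[0.03,[0,0,0],0],[0.03,[0,0,0],0],[0.03,[0,0,0],0],[0.03,[0,0,0],0]]' && python3 -m jog '[[0.03,[0,0,0.01],0],[0.03,[0,0,0.04],0],[0.03,[0,0,0.08],0],[0.03,[0,0,0.12],0],[0.03,[0,0,0.15],0],[0.03,[0,0,0.15],0]]'; python3 look.py w7; python3 - <<'E'
from h import *
C=cam("top"); print(proj(C,[[.603,-.042,0],[.6127,.1088,0]]))
E
```

```text
clock: 15.23
ee_pos: [0.4421, -0.0852, 0.0413]
tcp_rot: [0.001, 0.673, 0.74, 0.0]
contact_force: [-0.8, -2.0, 7.8]
width: 0.0351
grip_force: 61.9
clock: 15.73
ee_pos: [0.4437, -0.0853, 0.1964]
tcp_rot: [0.004, 0.673, 0.74, 0.002]
contact_force: [1.6, -0.0, -1.4]
width: 0.0354
grip_force: 61.1
[ 0.44293563 -0.08517041  0.19348223] yaw_y deg 5.444131039699706
[[328.07168184 123.65599972]
 [265.61567684 119.29169092]]
```

```bash
python3 -m jog '[[0.03,[0.03,0.02,0],-0.05],[0.03,[0.07,0.043,0],-0.1],[0.03,[0.11,0.043,0],-0.154],[0.03,[0.14,0.043,0],-0.154],[0.03,[0.162,0.043,0],-0.154],[0.03,[0.162,0.043,0],-0.154],[0.03,[0.162,0.043,0],-0.154]]' && python3 -m jog '[[0.03,[0,0,-0.03],0],[0.03,[0,0,-0.07],0],[0.03,[0,0,-0.1],0],[0.03,[0,0,-0.125],0],[0.03,[0,0,-0.14],0],[0.03,[0,0,-0.145],0],[0.03,[0,0,-0.145],0],[0.03,[0,0,-0.145],0]]'
```

```text
clock: 16.37
ee_pos: [0.6032, -0.0417, 0.1884]
tcp_rot: [-0.001, 0.728, 0.686, -0.001]
contact_force: [-1.1, -0.6, -2.1]
width: 0.0355
grip_force: 61.7
clock: 17.03
ee_pos: [0.6031, -0.0419, 0.0462]
tcp_rot: [0.0, 0.728, 0.686, 0.0]
contact_force: [0.3, 0.1, -1.7]
width: 0.0354
grip_force: 61.6
```

```bash
python3 -m jog '[[0.03,[0.001,0,-0.001],0],[0.03,[0.001,0,-0.002],0],[0.03,[0.001,0,-0.003],0],[0.03,[0.001,0,-0.004],0],[0.03,[0.001,0,-0.0045],0],[0.03,[0.001,0,-0.0045],0]]'
```

```text
clock: 17.53
ee_pos: [0.6044, -0.0419, 0.0414]
tcp_rot: [0.0, 0.728, 0.686, 0.0]
contact_force: [-1.7, -1.5, 5.2]
width: 0.0356
grip_force: 62.5
```

```bash
python3 -m jog '[[0.038,[0,0,0],0],[0.042,[0,0,0],0],[0.05,[0,0,0],0],[0.06,[0,0,0],0],[0.075,[0,0,0],0],[0.075,[0,0,0],0],[0.075,[0,0,0.04],0],[0.075,[0,0,0.08],0],[0.0854,[0,0,0.12],0],[0.0854,[0,0,0.16],0]]' && python3 -m jog '[[0.0854,[-0.03,0,0],0.12],[0.0854,[-0.06,0,0],0.24],[0.0854,[-0.06,0,0],0.24],[0.0854,[-0.06,0,0],0.24]]'; python3 - <<'E'
from station import status
print(status.get_state()["joints"])
E
```

```text
clock: 18.37
ee_pos: [0.6037, -0.0418, 0.2028]
tcp_rot: [-0.0, 0.728, 0.686, -0.0]
contact_force: [0.8, 0.4, -0.2]
width: 0.0854
grip_force: 0.0
clock: 18.7
ee_pos: [0.5431, -0.0418, 0.2013]
tcp_rot: [0.0, 0.64, 0.768, 0.0]
contact_force: [0.9, 0.1, 1.8]
width: 0.0853
grip_force: 0.0
[-7.68892592e-02  3.11878593e-01  2.02713242e-02  1.27894836e+00
 -2.05200644e-05  1.31295576e+00]
```

```bash
python3 -m jog '[[0.0854,[-0.1226,-0.248,0],1.535],[0.0854,[-0.1226,-0.248,0],1.535],[0.0854,[-0.1226,-0.248,0],1.535],[0.0854,[-0.1226,-0.248,0],1.535],[0.0854,[-0.1226,-0.248,0],1.535],[0.0854,[-0.1226,-0.248,0],1.535],[0.0854,[-0.1226,-0.248,0],1.535],[0.0854,[-0.1226,-0.248,0],1.535],[0.0854,[-0.1226,-0.248,0],1.535],[0.0854,[-0.1226,-0.248,0],1.535]]'; python3 -m jog '[[0.0854,[0,0,0],0.15],[0.0854,[0,0,0],0.15],[0.0854,[0,0,0],0.15],[0.0854,[0,0,0],0.15]]'; python3 look.py w8
```

```text
clock: 19.53
ee_pos: [0.4215, -0.2913, 0.2006]
tcp_rot: [-0.0, 0.113, 0.994, -0.0]
contact_force: [-0.8, 0.4, 1.0]
width: 0.0852
grip_force: 0.0
clock: 19.87
ee_pos: [0.422, -0.2901, 0.2006]
tcp_rot: [-0.0, 0.041, 0.999, 0.0]
contact_force: [0.2, 0.1, 0.6]
width: 0.0855
grip_force: 0.0
[ 0.42195244 -0.29002444  0.20068211] yaw_y deg 85.34031329437406
```

```bash
python3 -m jog '[[0.0854,[-0.001,0,0],0.22],[0.0854,[-0.001,0,0],0.22],[0.0854,[-0.001,0,0],0.22],[0.0854,[-0.001,0,0],0.22]]'; python3 look.py w9
```

```text
clock: 20.25
ee_pos: [0.4208, -0.2899, 0.2008]
tcp_rot: [0.0, -0.068, 0.998, -0.0]
contact_force: [0.2, 0.3, -0.1]
width: 0.0857
grip_force: 0.0
[ 0.42073715 -0.2898837   0.20077261] yaw_y deg 97.82672384714701
```

View pics/w9.png

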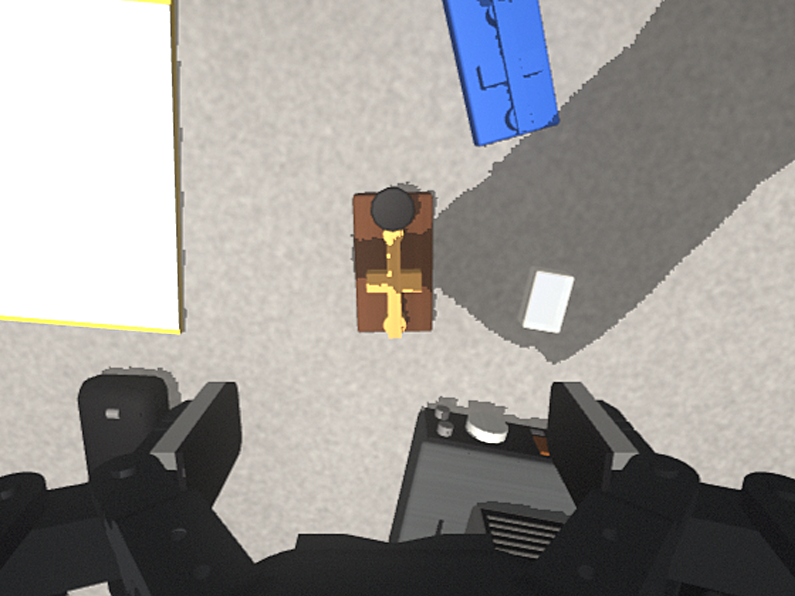

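```bash
python3 - <<'E'
from wf import *
wfit("w9",[(432,332),(358,331),(354,195),(434,193)],.09,.05,.02)
E
```

```text
w9 [ 0.422  -0.2902  0.1429] deg 8.19 res 0.0009 [0.0489 0.0884 0.0491 0.0903]
```

```bash
python3 -m jog '[[0.0854,[0.001,0,-0.04],0.006],[0.0854,[0.001,0,-0.08],0.006],[0.0854,[0.001,0,-0.12],0.006],[0.0854,[0.001,0,-0.15],0.006],[0.08,[0.001,0,-0.175],0.006],[0.075,[0.001,0,-0.19],0.006],[0.07,[0.001,0,-0.196],0.006],[0.07,[0.001,0,-0.196],0.006],[0.07,[0.001,0,-0.196],0.006]]'
```

```text
clock: 21.05
ee_pos: [0.422, -0.2901, 0.0055]
tcp_rot: [0.0, -0.073, 0.997, -0.0]
contact_force: [-0.3, -0.2, 0.6]
width: 0.07
grip_force: 0.0
```

```bash
python3 -m jog '[[0.06,[0,0,-0.001],0],[0.05,[0,0,-0.001],0],[0.045,[0,0,-0.001],0],[0.045,[0,0,-0.001],0],[0.045,[0,0,-0.001],0],[0.045,[0,0,-0.001],0],[0.045,[0,0,-0.001],0],[0.045,[0,0,-0.001],0]]' && python3 -m jog '[[0.045,[0,0,0.005],0],[0.045,[0,0,0.02],0],[0.045,[0,0,0.06],0],[0.045,[0,0,0.1],0],[0.045,[0,0,0.14],0],[0.045,[0,0,0.18],0],[0.045,[0,0,0.215],0],[0.045,[0,0,0.215],0]]'
```

```text
clock: 21.72
ee_pos: [0.4223, -0.2903, 0.0052]
tcp_rot: [0.001, -0.073, 0.997, -0.001]
contact_force: [-2.8, 2.7, 11.5]
width: 0.0487
grip_force: 61.6
clock: 22.38
ee_pos: [0.4236, -0.2913, 0.2262]
tcp_rot: [0.004, -0.073, 0.997, -0.003]
contact_force: [0.9, -0.3, -3.8]
width: 0.0485
grip_force: 64.2
```

```bash
python3 -m jog '[[0.045,[0.009,0.02,0],-0.01],[0.045,[0.025,0.053,0],-0.02],[0.045,[0.042,0.087,0],-0.03],[0.045,[0.058,0.122,0],-0.04],[0.045,[0.074,0.156,0],-0.05],[0.045,[0.09,0.19,0],-0.068],[0.045,[0.107,0.224,0],-0.068],[0.045,[0.123,0.258,0],-0.068],[0.045,[0.14,0.292,0],-0.068],[0.045,[0.156,0.327,0],-0.068]]' && python3 -m jog '[[0.045,[0.014,0.03,0],0],[0.045,[0.026,0.055,0],0],[0.045,[0.034,0.072,0],0],[0.045,[0.034,0.072,0],0],[0.045,[0.034,0.072,0],0],[0.045,[0.034,0.072,0],0]]'; python3 look.py w10
```

```text
clock: 23.22
ee_pos: [0.5779, 0.0389, 0.2188]
tcp_rot: [0.0, -0.039, 0.999, -0.0]
contact_force: [0.8, -1.5, -3.0]
width: 0.0485
grip_force: 64.1
clock: 23.72
ee_pos: [0.6113, 0.1088, 0.2186]
tcp_rot: [-0.0, -0.039, 0.999, -0.0]
contact_force: [-1.1, -0.6, -3.1]
width: 0.0478
grip_force: 64.1
[0.61125005 0.10845475 0.21882141] yaw_y deg 94.48297349813781
```

View pics/w10.png

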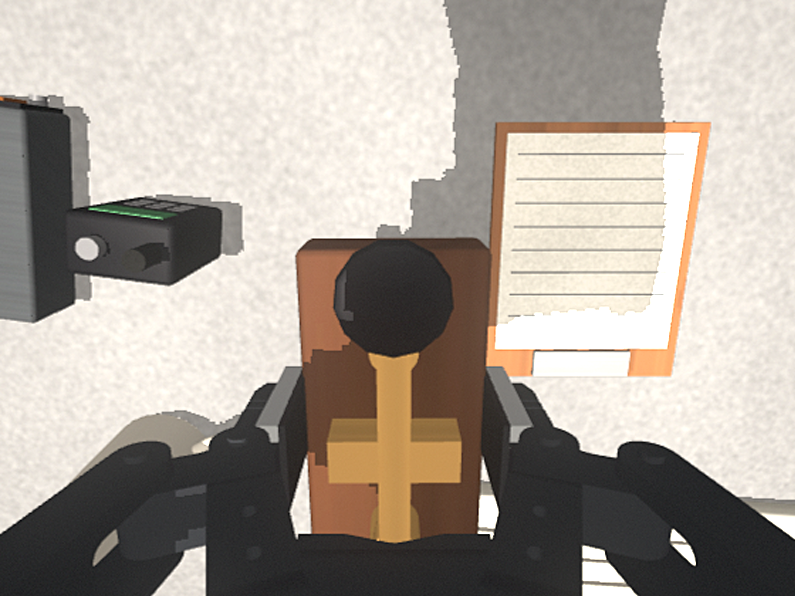

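```bash
python3 - <<'E'
from wf import *
b=wfit("w10",[(673,377),(487,376),(496,123),(710,123)],.18,.14,.006)
C=load("w10")
f=lambda P,z:back(C,[(v+.5)/1.42-.5 for v in P],z)
a,c=f((298,254),.2333),f((490,251),.2333); print((a+c)/2,np.linalg.norm(a-c),"key centre",(a+c)/2+[.045,.0035,0],np.degrees(np.arctan2(*(c-a)[[1,0]]))-90)
print("target",b[:2]+.135*np.array([np.sin(b[2]),-np.cos(b[2])]))
E
```

```text
w10 [0.6036 0.245  0.0854] deg 4.9 res 0.0015 [0.1386 0.1786 0.1392 0.1794]
[0.56760454 0.10447945 0.2333    ] 0.048092163595100594 key centre [0.61260454 0.10797945 0.2333    ] 5.360227636029691
target [0.61509354 0.11053701]
```

```bash
python3 -m jog '[[0.045,[0.0015,0.001,-0.04],0],[0.045,[0.0015,0.001,-0.08],0],[0.045,[0.0015,0.001,-0.12],0],[0.045,[0.0015,0.001,-0.155],0],[0.045,[0.0015,0.001,-0.185],0],[0.045,[0.0015,0.001,-0.202],0],[0.045,[0.0015,0.001,-0.208],0],[0.045,[0.0015,0.001,-0.21],0],[0.045,[0.0015,0.001,-0.21],0]]' ; python3 -m jog '[[0.045,[0,0,-0.001],0],[0.045,[0,0,-0.002],0],[0.045,[0,0,-0.002],0]]'
```

```text
clock: 24.52
ee_pos: [0.6135, 0.1097, 0.0097]
tcp_rot: [0.0, -0.039, 0.999, 0.0]
contact_force: [0.9, -0.8, -3.5]
width: 0.0483
grip_force: 64.0
clock: 24.77
ee_pos: [0.6137, 0.1102, 0.0078]
tcp_rot: [0.001, -0.039, 0.999, 0.0]
contact_force: [0.2, 0.3, -2.6]
width: 0.0483
grip_force: 64.0
```

```bash
python3 -m jog '[[0.045,[0,0,-0.001],0],[0.045,[0,0,-0.002],0],[0.045,[0,0,-0.0025],0],[0.045,[0,0,-0.0025],0]]'
```

```text
clock: 25.1
ee_pos: [0.6134, 0.1102, 0.0052]
tcp_rot: [0.0, -0.039, 0.999, 0.0]
contact_force: [-3.9, -0.9, 8.8]
width: 0.0482
grip_force: 65.6
```

```bash
python3 -m jog '[[0.051,[0,0,0],0],[0.055,[0,0,0],0],[0.06,[0,0,0],0],[0.068,[0,0,0],0],[0.07,[0,0,0],0],[0.07,[0,0,0.02],0],[0.07,[0,0,0.06],0],[0.07,[0,0,0.1],0],[0.07,[0,0,0.14],0],[0.07,[0,0,0.2],0]]'; python3 -m jog '[[0.07,[-0.3,0.2,0.06],0],[0.07,[-0.3,0.2,0.06],0],[0.07,[-0.3,0.2,0.06],0],[0.07,[-0.3,0.2,0.06],0],[0.07,[-0.3,0.2,0.06],0],[0.07,[-0.3,0.2,0.06],0],[0.07,[-0.3,0.2,0.06],0],[0.07,[-0.3,0.2,0.06],0],[0.07,[-0.3,0.2,0.06],0],[0.07,[-0.3,0.2,0.06],0]]'
python3 - <<'E'
from station import snapshot
import cv2
t=snapshot("top"); cv2.imwrite("pics/top1.png",t); s=4;x0,y0=170,70
c=cv2.resize(t[y0:y0+150,x0+70:x0+270],None,fx=s,fy=s,interpolation=cv2.INTER_CUBIC)
cv2.imwrite("pics/top1c.png",cv2.convertScaleAbs(c,alpha=1.6,beta=15))
E
```

```text
clock: 25.93
ee_pos: [0.6125, 0.1101, 0.1878]
tcp_rot: [-0.0, -0.039, 0.999, -0.0]
contact_force: [0.5, 0.0, 0.0]
width: 0.0698
grip_force: 0.0
clock: 26.77
ee_pos: [0.3095, 0.3127, 0.2473]
tcp_rot: [0.0, -0.042, 0.999, 0.001]
contact_force: [0.8, -1.0, 0.9]
width: 0.07
grip_force: 0.0
```

View pics/top1c.png

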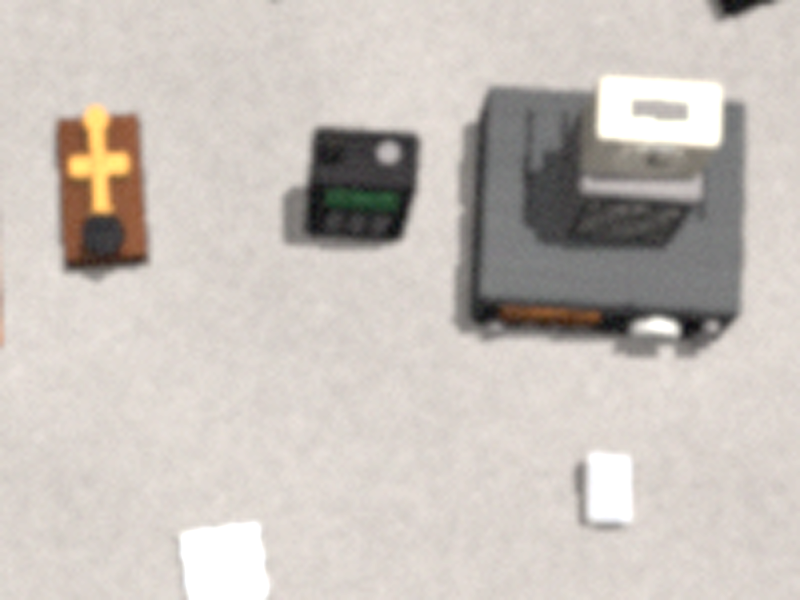

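```bash
python3 - <<'E'
from h import *
C=cam("top")
o=lambda P:[((a+.5)/4-.5+240,(b+.5)/4-.5+70) for a,b in P]
for n,P,d,w,z in [("key",[(56,119),(140,115),(146,261),(66,268)],.09,.05,.02),("hh",[(316,127),(418,136),(411,190),(310,183)],.036,.06,.085),("clock",[(600,74),(724,84),(719,148),(596,137)],.036,.064,.166),("radio",[(490,88),(744,102),(738,316),(480,300)],.13,.15,.05)]:
    p,r,l=fit(C,o(P),d,w,z); print(n,np.round(p,4),np.degrees(p[2]),r,l)
a,b=[back(C,p,0) for p in o([(306,236),(402,240)])]; print(a,b,(a+b)/2+[.018,0,0])
print("fuse",back(C,o([(609,490)])[0],.018))
E
```

```text
key [0.6101 0.1086 0.0759] 4.349290424390143 0.0018090796418017696 [0.05025703 0.09164802 0.04721324 0.09365652]
hh [ 0.6036 -0.0415 -0.0847] -4.851229868341997 0.0024524350230822334 [0.05699498 0.03210541 0.0560226  0.0332393 ]
clock [ 0.5968 -0.186  -0.0862] -4.93989908282331 0.0009819407683380743 [0.06330063 0.03499661 0.06238602 0.03445067]
radio [ 0.5946 -0.1868 -0.0577] -3.3082151581864374 0.0024615596700015563 [0.14692062 0.12961769 0.14586385 0.12889768]
[ 0.5901338  -0.01326263  0.        ] [ 0.58815415 -0.07090218  0.        ] [ 0.60714397 -0.04208241  0.        ]
fuse [ 0.431664   -0.18670245  0.018     ]
```

All of it is in place to within about 2 mm, the bystanders have not moved, and the arm is clear.

```bash
python3 -c "
from station import robot
print(robot.sign_off())"
```

```text
the job is handed in; nothing more can be done
None
```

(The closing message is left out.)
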